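# Hold a beaker rinser at half flow

### The job

Take the used beaker out of its wire cradle, set it upside down over the brass jet post of the beaker rinser so that its rim stands flat on the steel seat, and let go of it. Only then press the rinser's blue spring button straight down about half-way, its top level with the green band on the gauge plate behind it and never down to the red band, and finish while still holding it there with the fingers. Leave the amber bottle, the jar and the dish where they stand.

Things in the scene. Friction and masses are not known exactly. Their poses are not given: they have to be found in the camera images.
- beaker_center (a point): Centre (on the axis, half-way up) of a clear 50 ml beaker, loose, about 55 g, rigid: 59 mm tall, outside diameter 42 mm at the base and 46 mm at the rim, inside diameter at least 36 mm. Its z axis runs along the beaker from base to mouth. At the start it lies in the cradle (level, mouth up to 3 degrees higher) with its mouth towards the robot's left (+y, within 20 degrees).
- cradle: Fixed wire cradle, 90 mm long (x) x 60 mm wide (y); origin at the centre of its underside on the desk. The beaker lies along its x axis, mouth to +x, axis about 55 mm above the desk, on two 8 mm rails 26 mm apart (tops 36 mm above the desk); a low wire stop (top 45 mm above the desk) stands behind the beaker's base, 36 mm from the origin towards -x. Both sides of the beaker are free down to the 6 mm thick, 60 mm wide base plate.
- rinser: Beaker rinser, a grey unit fixed on the desk, 110 mm (x) x 210 mm (y), base 20 mm thick; origin at the centre of its underside on the desk. Jet post at y = +50 mm, button at y = -55 mm in its frame. A white gauge plate 30 mm wide, 4 mm thick, top 92 mm above the desk, stands 40 mm behind the button (+x of it), with a green band for the half-way range and a red band below it for too far.
- jet_seat (a point): Centre of the rinser's round steel seat (66 mm diameter, its flat top 32 mm above the desk), at the foot of the upright brass jet post, which is 13 mm in diameter and stands 38 mm above the seat. z is up. The inverted beaker stands on its rim here, so its centre is then 29.5 mm above this point.
- button_top (a point): Centre of the top of the blue round button cap, 36 mm diameter, 10 mm high; 78 mm above the desk when released; it sinks as the button is pressed. The black housing round its stem is 46 mm in diameter and 42 mm high.
- rinse_button (a joint): Travel of the blue button straight down, m: 0 released, 0.024 fully down. Springs back when let go; takes about 3 N to start, 5 N half-way (0.012), 8 N fully down. Green band: 0.008 to 0.016; red band from 0.020.
- amber_bottle: Amber bottle with a black cap, 48 mm diameter, 102 mm tall, loose bystander; origin at the centre of its underside.
- jar: White jar with a black lid, 48 mm diameter, 60 mm tall, loose bystander; origin at the centre of its underside.
- dish: Flat lidded plastic dish, 60 mm diameter, 15 mm tall, loose bystander; origin at the centre of its underside.

How it is judged:
By the outcome, as a careful person would: the job done as asked, in the order asked, and still so for the second after the job is handed in, while the arm keeps its last pose, push and grip.
It also fails if it takes over 56 s, if anything falls off the work surface, if the arm or the gripper's body presses on something with over 40 N, if the wrist force passes 120 N, or if a joint passes its speed limit or range.

### The arm

A 6-joint arm with a two-finger parallel gripper is mounted at the origin on a cart in front of the work surface, level with it; the furniture and walls round the work are solid. World frame = base frame: x ahead of the robot, y to its left, z up, the work surface at z = 0. Lengths are in m, angles in rad, forces in N, time in s.
With the tool pointing down it reaches from about 0.3 to 0.775 m from the base axis. Payload 14.6 kg.
Tool frame: the origin (TCP) lies on the centre line of the jaws, within the pads' length; the fingertips stand ctrl.tcp_to_tips ahead of it and the grasp point (between the pads) lies 2 mm behind it (ctrl.tcp_to_tips is the distance from the TCP to the fingertips, in m); z points along the fingers, y is the line along which they close (so a half turn about z gives the same grasp; the last joint's range is limited). The gripper opens to 94 mm and grips with 3 to 60 N. Pads are 16 mm wide; open, the fingers measure 119 mm over their backs; the gripper's body (75 mm by 177 mm) begins 78 mm behind the grasp point.
Start: joints at [1.136, 0.3, 1.521, -0, 1.321, -0.067], TCP at [0.198, 0.513, 0.222] pointing down, gripper open.
Joint ranges: [-3.03, 3.03], [-0.79, 2.21], [0.23, 2.52], [-1.04, 4.18], [0, 3.07], [-2.55, 2.55]. Speed limits (rad/s): [2.22, 2.22, 2.57, 3.14, 3.14, 3.14].

### API

Orientations are given as [roll, pitch, yaw] about the fixed x, y, z axes, in that order (R = Rz(yaw) Ry(pitch) Rx(roll)).
In Python, from station import telemetry, viewer, hand_in, ctrl gives the robot as it stands.
- The arm moves only by the tool step_arm, never from a script. Its argument "plan" is a list of rows, each an object of numbers: "dx", "dy", "dz": the shift along the tool's x, y, z scaled (see below); "rx", "ry", "rz": the turn, a rotation vector about the tool's x, y, z scaled (see below); "claw": the closure, from 0 (fully open) to 1 (shut). In form: [{"dx": .., "dy": .., "dz": .., "rx": .., "ry": .., "rz": .., "claw": ..}, ...]. A call has 1 to 10 rows; each row shifts and turns the commanded pose from where the row before left it, along the tool's axes as they then stand; what a row does not reach is not made up. The controller multiplies each number of a shift by 0.1 m and each number of a turn by 90 degrees. A row lasts 1/10 s, in which the tool goes at most 50 mm and 8.59 degrees, less where a joint would pass 70% of its speed; a pose out of reach is approached as far as the arm can. A call with a number of a shift or a turn outside -1 to 1 is refused whole. A call with a gripper value outside its range is refused whole. The fingers move at their own pace and stop on an object; "grip_force" is the grip in N (left out, the last holds). Time passes only in rows, so rows that do not move let the fingers close. It gives the time, the measured TCP pose, the force, the opening and the grip force at its end, in the units of the state.
- telemetry.get_obs(): the state, without advancing time (a new reading comes with each control period).
- viewer.camera(name): name is "scene" or "top" or "wrist"; returns a dict with "img" (400x640x3 uint8, red, green, blue), "z_map" (400x640 float32, m along the optical axis (not along the pixel's ray), 0 where there is no reading), "fx", "fy", "cx", "cy" (pixels), "R" (3x3) and "t" (3): a world point X has camera coordinates R X + t; the wrist camera has in their place "tool_from_camera" (4x4, takes a point from camera to tool coordinates, whose origin is the TCP and whose axes are the flange's). Camera axes: x right, y down, z forward; pixel columns grow to the right and rows downward; lengths in m; the calibration is good to about 2 mm. A picture is of the moment at which its call begins: read the wrist's pose just before it.
- hand_in(): hands the job in; it is judged then, once.
Trained networks look in a picture, given as the dict that the camera call returned (one of the last four; its "shot" number tells which), for a name from the list of things; names that differ only in an ending like _2 or _b are one class to them, and where a whole thing is asked for, a point or a joint stands for the part that bears it (a point fixed in the world has none). Each returns a list of dicts, best first, with "score" (0 to 1); they miss things now and then, are a little off and sometimes report something else, mostly with a low value. They report only what shows in the picture. A call takes as long as a camera call.
- viewer.recognise(target, picture): "rect" ([left, top, right, bottom] in pixels, round what is visible of it).
The state is a dict: "time_s": time; "qpos": joint angles; "joint_vel": joint speeds; "tau": joint torques, N m; "ee_pos": TCP position; "eef_rot": TCP orientation; "force": force on the tool from outside, world axes, zero at the start; "moment": the same for the moment, N m; "grip_width": finger opening in m; "grip_force": force on a finger pad.
Only numpy, scipy, OpenCV 4.12 (cv2) and the standard library are available. Lean on these libraries where they do the work, as an engineer would, in place of code of your own. Each camera call takes 0.05 s, during which the arm holds its last target. There are 200 camera calls.

## Working session

There is one attempt and no reset: what is moved stays moved. The work goes in short steps, Python scripts to look and compute and a tool call to move; the robot and the scene stay as the last step left them, time stands still between calls to the robot, and variables do not carry over. Pictures are saved under pics/ and viewed, at most 10 in all, crops included, and the job is handed in when it is done.

Besides the shell and the picture viewer there is one more tool, called after "Call:" by a JSON object that holds its "fn" and its "kwargs", one argument or row to a line. step_arm: Moves the arm, as the interface text tells. Shifts and turns lie within -1 to 1; 1 stands for 0.1 m of shift or 90 degrees of turn. Its arguments: {"type":"object","properties":{"plan":{"type":"array"},"grip_force":{"type":"number"}},"required":["plan"]}

```bash
mkdir -p pics; ls; cat > h.py <<'E'
import numpy as np,cv2
from station import telemetry,viewer,hand_in,ctrl
from scipy.spatial.transform import Rotation as Ro
def obs(): return telemetry.get_obs()
def Rt(o): return Ro.from_euler('xyz',o['eef_rot']).as_matrix()
def cloud(c,o=None):
    z=c['z_map'];v,u=np.mgrid[0:400,0:640]
    P=np.stack([(u-c['cx'])/c['fx']*z,(v-c['cy'])/c['fy']*z,z],-1)
    if 'R' in c: W=(P-np.array(c['t']))@np.array(c['R'])
    else:
        T=np.array(c['tool_from_camera']);W=(P@T[:3,:3].T+T[:3,3])@Rt(o).T+np.array(o['ee_pos'])
    W[z==0]=np.nan
    return W
def save(c,n): cv2.imwrite('pics/'+n,c['img'][:,:,::-1])
E
python3 - <<'E'
from h import *
o=obs();print(o,ctrl.tcp_to_tips)
for n in ['top','scene']:
    c=viewer.camera(n);save(c,n+'0.png');W=cloud(c);np.save(n+'.npy',W)
    for t in ['beaker_center','cradle','rinser','rinse_button','amber_bottle','jar','dish']:
        for r in viewer.recognise(t,c)[:1]:
            l,tp,rr,b=map(int,r['rect']);w=W[tp:b,l:rr].reshape(-1,3)
            m=W[(tp+b)//2,(l+rr)//2]
            print(n,t,round(r['score'],2),[l,tp,rr,b],m.round(3),np.nanpercentile(w,[2,98],axis=0).round(3).tolist())
E
```

```text
pics
{'time_s': 0.0, 'qpos': array([ 1.13642489e+00,  3.00448342e-01,  1.52157894e+00, -2.46454350e-06,
        1.32069653e+00, -6.66010243e-02]), 'joint_vel': array([-4.11634143e-04, -2.14622643e-03,  3.00309130e-04,  1.40654780e-04,
       -1.34369692e-03, -8.08723783e-05]), 'tau': array([ 1.19533186e-03, -5.31805408e+01, -3.52741063e+01,  7.09229009e-02,
        2.42983690e-02, -1.23315979e-05]), 'ee_pos': array([0.19764654, 0.51300088, 0.22189971]), 'eef_rot': array([-3.14046384e+00, -7.28989796e-05,  2.77382281e+00]), 'force': array([-0.62545058,  0.63815159, -0.33100369]), 'moment': array([-0.03532473, -0.01918839, -0.05402152]), 'grip_force': 0.0, 'grip_width': 0.09411408054670703} 0.017
top beaker_center 0.66 [240, 220, 269, 242] [0.528 0.225 0.077] [[0.508, 0.196, -0.001], [0.565, 0.276, 0.079]]
top cradle 0.9 [238, 225, 280, 250] [0.514 0.213 0.074] [[0.492, 0.177, -0.002], [0.551, 0.28, 0.078]]
top rinser 0.87 [328, 202, 419, 253] [ 0.549 -0.057  0.022] [[0.491, -0.168, -0.002], [0.615, 0.051, 0.079]]
top rinse_button 0.45 [389, 212, 406, 228] [ 0.558 -0.107  0.08 ] [[0.54
[... 436 characters left out ...]
0.191, -0.003], [0.645, 0.354, 0.076]]
scene cradle 0.73 [227, 190, 261, 220] [0.501 0.19  0.031] [[0.477, 0.165, -0.002], [0.589, 0.276, 0.062]]
scene rinser 0.95 [290, 210, 397, 278] [ 0.529 -0.065  0.02 ] [[0.433, -0.167, -0.003], [0.679, 0.081, 0.077]]
scene rinse_button 0.67 [362, 219, 377, 243] [ 0.536 -0.116  0.077] [[0.534, -0.126, -0.001], [0.654, -0.051, 0.078]]
scene amber_bottle 0.73 [272, 139, 291, 183] [0.672 0.214 0.06 ] [[0.663, 0.203, -0.003], [0.854, 0.38, 0.101]]
scene jar 0.65 [298, 164, 315, 194] [0.657 0.123 0.045] [[0.653, 0.109, -0.002], [0.785, 0.221, 0.061]]
scene dish 0.86 [403, 215, 430, 233] [ 0.687 -0.163  0.013] [[0.663, -0.192, -0.002], [0.747, -0.126, 0.016]]
```

```bash
python3 - <<'E'
from h import *
a=cv2.imread('pics/top0.png')[120:290,200:460];b=cv2.imread('pics/scene0.png')[120:290,200:460]
cv2.imwrite('pics/v1.png',cv2.resize(np.vstack([a,b])[:, :],None,fx=1.75,fy=1.75,interpolation=2))
for n in ['top','scene']:
    W=np.load(n+'.npy').reshape(-1,3);W=W[~np.isnan(W).any(1)]
    def sel(x0,x1,y0,y1,z0,z1):
        return W[(W[:,0]>x0)&(W[:,0]<x1)&(W[:,1]>y0)&(W[:,1]<y1)&(W[:,2]>z0)&(W[:,2]<z1)]
    for nm,box in dict(beaker=(.45,.62,.14,.32,.055,.09),button=(.5,.578,-.16,-.05,.07,.09),base=(.45,.65,-.2,.1,.015,.025),seat=(.45,.65,-.03,.1,.028,.036),post=(.5,.6,-.03,.06,.05,.075),gauge=(.575,.65,-.2,0,.05,.1),cr=(.45,.62,.14,.32,.003,.01)).items():
        s=sel(*box)
        if len(s)<4: print(n,nm,len(s));continue
        r=cv2.minAreaRect((s[:,:2]*1000).astype(np.float32))
        print(n,nm,len(s),s.mean(0).round(4),s[:,2].max().round(3),np.round(r[0],1),np.round(r[1],1),round(r[2],1))
E
```

```text
top beaker 460 [0.5274 0.2247 0.0717] 0.083 [527.7 224.7] [59.3 42.6] 74.9
top button 178 [ 0.5515 -0.1077  0.0781] 0.083 [ 552.  -107.5] [33.3 32.5] 0.2
top base 2478 [ 0.5458 -0.0556  0.0217] 0.025 [572.3 -52. ] [157.7 208.6] 3.5
top seat 505 [ 0.5474 -0.0019  0.0326] 0.036 [571.5   7.4] [150.4  73.1] 1.7
top post 22 [ 0.5441 -0.0034  0.0673] 0.074 [544.3  -3.7] [10.2  9.5] 1.4
top gauge 147 [ 0.6212 -0.0558  0.0766] 0.095 [621.8 -62.5] [130.6  26.3] 58.4
top cr 800 [0.5289 0.2244 0.0049] 0.01 [534.5 229.9] [169.7 178.4] 0.6
scene beaker 360 [0.5201 0.2193 0.068 ] 0.079 [526.6 221.6] [62.7 43.7] 77.6
scene button 183 [ 0.5466 -0.1131  0.0759] 0.079 [ 548.6 -111.5] [33.  33.5] 26.8
scene base 2395 [ 0.5362 -0.0698  0.0204] 0.025 [572.3 -55.2] [161.6 207. ] 3.1
scene seat 402 [ 0.5468 -0.0065  0.031 ] 0.036 [579.6  -1.8] [137.9  55.8] 0.4
scene post 51 [ 0.5413 -0.0089  0.0603] 0.069 [542.1  -8.8] [ 8.8 11. ] 34.7
scene gauge 470 [ 0.6194 -0.0623  0.0714] 0.092 [621.6 -65.1] [135.1  29.3] 58.5
scene cr 350 [0.5168 0.2128 0.0051] 0.009 [525.4 219.9] [92.7 60. ] 75.4
```

View pics/v1.png

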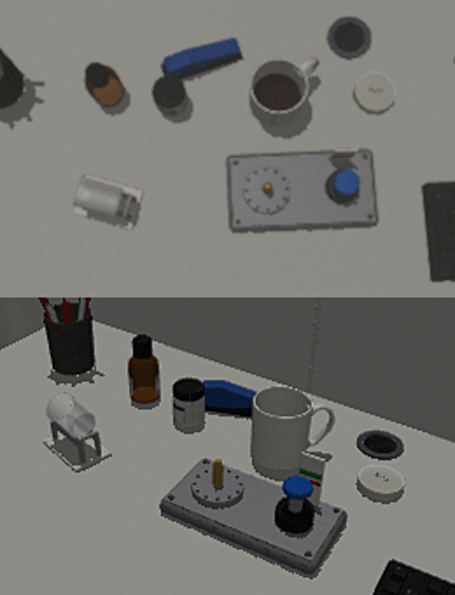

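The beaker lies at about (0.527, 0.223), with its mouth towards +y at a 75° yaw. The post is near (0.544, -0.005) and the button near (0.551, -0.109). A mug stands behind the rinser. I'll move above the beaker.

Call:
{"fn": "step_arm", "kwargs": {
  "plan": [
    {"dx":-0.41,"dy":-0.15,"claw":0},
    {"dx":-0.41,"dy":-0.15,"claw":0},
    {"dx":-0.41,"dy":-0.15,"claw":0},
    {"dx":-0.41,"dy":-0.15,"claw":0},
    {"dx":-0.41,"dy":-0.15,"claw":0},
    {"dx":-0.41,"dy":-0.15,"claw":0},
    {"dx":-0.41,"dy":-0.15,"claw":0},
    {"dx":-0.41,"dy":-0.15,"claw":0},
    {"dx":-0.41,"dy":-0.15,"claw":0},
    {"dx":-0.41,"dy":-0.15,"claw":0}
  ]
}}

```text
$.plan[0]: bad value
```

Call:
{"fn": "step_arm", "kwargs": {
  "plan": [
    {"rz":0.093,"claw":0},
    {"rz":0.093,"claw":0},
    {"rz":0.093,"claw":0},
    {"rz":0.093,"claw":0},
    {"rz":0.093,"claw":0},
    {"rz":0.093,"claw":0},
    {"rz":0.093,"claw":0},
    {"rz":0.093,"claw":0},
    {"rz":0.093,"claw":0},
    {"rz":0.093,"claw":0}
  ]
}}

```text
$.plan[0]: bad value
```

```bash
cat >> h.py <<'E'
def go(p,R=None,o=None):
    "tool-frame turn (units of 90 deg) to reach R, then shift (units of 0.1 m) in tool axes of R"
    o=o or obs();R0=Rt(o);R=R0 if R is None else R
    rv=Ro.from_matrix(R0.T@R).as_rotvec()/(np.pi/2)
    d=np.array(p)-o['ee_pos']
    print('turn',rv.round(3),'shift in new axes',(R.T@d/.1).round(3),'in old',(R0.T@d/.1).round(3))
E
python3 - <<'E'
from h import *
o=obs();print(o['time_s'],o['ee_pos'],o['eef_rot'],o['qpos'].round(2))
c=viewer.camera('wrist');save(c,'w1.png');W=cloud(c,o).reshape(-1,3);W=W[~np.isnan(W).any(1)]
s=W[(abs(W[:,0]-.527)<.07)&(abs(W[:,1]-.223)<.07)]
for z0,z1 in((.05,.09),(.065,.09),(.003,.012),(.03,.045)):
    q=s[(s[:,2]>z0)&(s[:,2]<z1)]
    if len(q)<5: continue
    r=cv2.minAreaRect((q[:,:2]*1000).astype(np.float32));print(z0,len(q),q.mean(0).round(4),np.round(r[0],1),np.round(r[1],1),round(r[2],1))
# axis height profile along m
m=np.array([np.cos(np.radians(75)),np.sin(np.radians(75))]);q=s[s[:,2]>.05];t=(q[:,:2]-[.527,.223])@m
for a in np.arange(-.045,.045,.006):
    k=q[(t>=a)&(t<a+.006)]
    if len(k)>3: print(round(a+.003,3),len(k),np.percentile(k[:,2],97).round(4))
E
```

```text
0.8 [0.19774262 0.51320105 0.22244218] [3.14158327e+00 2.15866855e-05 2.77382314e+00] [ 1.14  0.3   1.52 -0.    1.32 -0.07]
```

View pics/w1.png

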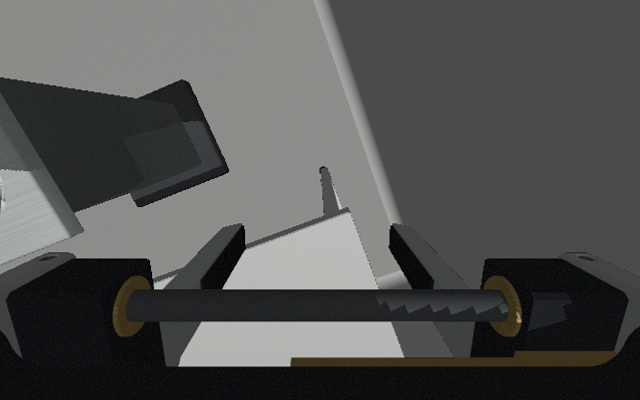

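The moves were refused because the rows need every field, so this view is still from the start pose. It shows a dark and grey object at upper left (80–220, 80–260). I'll check for tall obstacles before moving.

```bash
python3 - <<'E'
from h import *
for n in ['top','scene']:
    W=np.load(n+'.npy').reshape(-1,3);W=W[~np.isnan(W).any(1)]
    k=W[(W[:,2]>.085)&(W[:,0]<.9)&(abs(W[:,1])<.7)]
    g={}
    for p in k: g.setdefault((round(p[0]/.1)/10,round(p[1]/.1)/10),[]).append(p[2])
    print(n,{a:(len(b),round(max(b),2)) for a,b in sorted(g.items()) if len(b)>5})
o=obs();c=viewer.camera('wrist');W=cloud(c,o)
for v,u in((140,60),(140,170),(190,190),(160,200),(180,20),(220,330),(190,327),(300,350)):print(v,u,W[v,u].round(3))
E
```

```text
top {(0.2, 0.5): (328, np.float64(0.35)), (0.2, 0.6): (615, np.float64(0.35)), (0.3, 0.6): (101, np.float64(0.34)), (0.6, -0.1): (28, np.float64(0.1)), (0.6, 0.0): (33, np.float64(0.09)), (0.7, -0.7): (36, np.float64(0.11)), (0.7, -0.6): (1128, np.float64(0.25)), (0.7, -0.5): (2369, np.float64(0.29)), (0.7, -0.4): (2383, np.float64(0.29)), (0.7, -0.3): (2325, np.float64(0.29)), (0.7, -0.1): (25, np.float64(0.09)), (0.7, 0.0): (97, np.float64(0.09)), (0.7, 0.2): (140, np.float64(0.11)), (0.7, 0.4): (514, np.float64(0.18)), (0.8, -0.5): (1050, np.float64(0.37)), (0.8, -0.4): (2148, np.float64(0.37)), (0.8, -0.3): (2135, np.float64(0.37)), (0.8, 0.7): (387, np.float64(0.32)), (0.9, -0.6): (103, np.float64(0.27)), (0.9, -0.5): (1854, np.float64(0.41)), (0.9, -0.4): (3931, np.float64(0.44)), (0.9, -0.3): (5056, np.float64(0.44)), (0.9, -0.2): (5320, np.float64(0.44)), (0.9, -0.1): (5268, np.float64(0.44)), (0.9, 0.0): (5197, np.float64(0.44)), (0.9, 0.1): (5160, np.float64(0.44)), (0.9, 0.2): (5106, np.float64(0.44)), (0.9, 0.3): (5049, np.float64(0.45)), (0.9, 0.4): (5013, np.float64(0.4
[... 1193 characters left out ...]
38)), (0.9, -0.4): (3499, np.float64(0.46)), (0.9, -0.3): (4474, np.float64(0.46)), (0.9, -0.2): (8793, np.float64(0.45)), (0.9, -0.1): (7197, np.float64(0.45)), (0.9, 0.0): (5917, np.float64(0.44)), (0.9, 0.1): (4902, np.float64(0.43)), (0.9, 0.2): (4096, np.float64(0.42)), (0.9, 0.3): (3460, np.float64(0.41)), (0.9, 0.4): (2937, np.float64(0.41)), (0.9, 0.5): (2481, np.float64(0.4)), (0.9, 0.6): (2142, np.float64(0.39)), (0.9, 0.7): (810, np.float64(0.38))}
140 60 [-0.003  0.117 -0.125]
140 170 [ 0.016  0.117 -0.493]
190 190 [ 0.182 -0.017 -0.737]
160 200 [ 0.095  0.113 -0.64 ]
180 20 [0.057 0.142 0.002]
220 330 [0.258 0.508 0.001]
190 327 [ 0.284  0.504 -0.313]
300 350 [0.176 0.529 0.32 ]
```

The path is clear: the dark object is the robot's own cart.

Call:
{"fn": "step_arm", "kwargs": {
  "plan": [
    {"dx":-0.41,"dy":-0.15,"dz":0,"rx":0,"ry":0,"rz":0,"claw":0},
    {"dx":-0.41,"dy":-0.15,"dz":0,"rx":0,"ry":0,"rz":0,"claw":0},
    {"dx":-0.41,"dy":-0.15,"dz":0,"rx":0,"ry":0,"rz":0,"claw":0},
    {"dx":-0.41,"dy":-0.15,"dz":0,"rx":0,"ry":0,"rz":0,"claw":0},
    {"dx":-0.41,"dy":-0.15,"dz":0,"rx":0,"ry":0,"rz":0,"claw":0},
    {"dx":-0.41,"dy":-0.15,"dz":0,"rx":0,"ry":0,"rz":0,"claw":0},
    {"dx":-0.41,"dy":-0.15,"dz":0,"rx":0,"ry":0,"rz":0,"claw":0},
    {"dx":-0.41,"dy":-0.15,"dz":0,"rx":0,"ry":0,"rz":0,"claw":0},
    {"dx":-0.41,"dy":-0.15,"dz":0,"rx":0,"ry":0,"rz":0,"claw":0},
    {"dx":-0.41,"dy":-0.15,"dz":0,"rx":0,"ry":0,"rz":0,"claw":0}
  ]
}}

```text
time_s: 1.9
ee_pos: [0.5276, 0.2244, 0.2226]
eef_rot: [3.141, 0.0, 2.774]
force: [0.8, 1.0, -0.0]
grip_width: 0.094
grip_force: 0.0
```

Call:
{"fn": "step_arm", "kwargs": {
  "plan": [
    {"dx":0,"dy":0,"dz":0,"rx":0,"ry":0,"rz":0.093,"claw":0},
    {"dx":0,"dy":0,"dz":0,"rx":0,"ry":0,"rz":0.093,"claw":0},
    {"dx":0,"dy":0,"dz":0,"rx":0,"ry":0,"rz":0.093,"claw":0},
    {"dx":0,"dy":0,"dz":0,"rx":0,"ry":0,"rz":0.093,"claw":0},
    {"dx":0,"dy":0,"dz":0,"rx":0,"ry":0,"rz":0.093,"claw":0},
    {"dx":0,"dy":0,"dz":0,"rx":0,"ry":0,"rz":0.093,"claw":0},
    {"dx":0,"dy":0,"dz":0,"rx":0,"ry":0,"rz":0.093,"claw":0},
    {"dx":0,"dy":0,"dz":0,"rx":0,"ry":0,"rz":0.093,"claw":0},
    {"dx":0,"dy":0,"dz":0,"rx":0,"ry":0,"rz":0.093,"claw":0},
    {"dx":0,"dy":0,"dz":0,"rx":0,"ry":0,"rz":0.093,"claw":0}
  ]
}}

```text
time_s: 2.9
ee_pos: [0.5264, 0.2258, 0.2225]
eef_rot: [3.142, -0.0, 1.307]
force: [-0.3, 1.1, -0.0]
grip_width: 0.0939
grip_force: 0.0
```

```bash
cat > look.py <<'E'
from h import *
o=obs();print(o['time_s'],o['ee_pos'],o['eef_rot'],o['qpos'].round(2))
c=viewer.camera('wrist');save(c,'w2.png');W=cloud(c,o).reshape(-1,3);W=W[~np.isnan(W).any(1)]
s=W[(abs(W[:,0]-.527)<.07)&(abs(W[:,1]-.223)<.07)]
for z0,z1 in((.05,.09),(.065,.09),(.003,.012),(.03,.045)):
    q=s[(s[:,2]>z0)&(s[:,2]<z1)]
    if len(q)<5: continue
    r=cv2.minAreaRect((q[:,:2]*1000).astype(np.float32));print(z0,len(q),q.mean(0).round(4),np.round(r[0],1),np.round(r[1],1),round(r[2],1))
m=np.array([np.cos(np.radians(75)),np.sin(np.radians(75))]);q=s[s[:,2]>.05];t=(q[:,:2]-[.527,.223])@m
for a in np.arange(-.045,.045,.006):
    k=q[(t>=a)&(t<a+.006)]
    if len(k)>3: print(round(a+.003,3),len(k),np.percentile(k[:,2],97).round(4))
E
python3 look.py
```

```text
2.9 [0.52642439 0.22579815 0.22246885] [ 3.14156077e+00 -9.74948648e-06  1.30689036e+00] [ 0.34  0.35  1.45 -0.    1.34  0.61]
0.05 1842 [0.5298 0.222  0.0718] [529.8 221. ] [59.9 44.9] 75.5
0.065 1660 [0.5298 0.222  0.073 ] [529.5 220.7] [59.  40.4] 76.3
0.003 943 [0.5318 0.2335 0.0061] [540.5 234.2] [126.1  73.9] 73.6
0.03 287 [0.5344 0.2414 0.0385] [529.2 219. ] [78.2 37.3] 75.2
-0.03 89 0.0749
-0.024 174 0.0755
-0.018 178 0.0756
-0.012 188 0.0762
-0.006 1259 0.3031
-0.0 1892 0.309
0.006 2423 0.3154
0.012 5100 0.3207
0.018 6630 0.3315
0.024 31616 0.3434
0.03 14844 0.3377
0.036 8639 0.3275
```

View pics/w2.png

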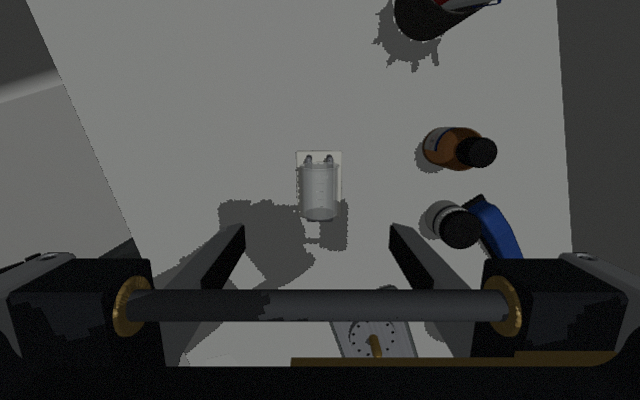

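The wrist view shows the beaker at about (319, 192), with its base and the stop at the bottom (y ≈ 215–235) and its mouth at the top. Merging the views gives a centre of (0.5285, 0.222, 0.055) and a yaw of 75.5°, mouth about 2° up. I'll tilt the tool 40° towards the mouth so the inverted placement stays reachable.

Call:
{"fn": "step_arm", "kwargs": {
  "plan": [
    {"dx":0,"dy":0,"dz":0,"rx":0,"ry":0.089,"rz":0,"claw":0},
    {"dx":0,"dy":0,"dz":0,"rx":0,"ry":0.089,"rz":0,"claw":0},
    {"dx":0,"dy":0,"dz":0,"rx":0,"ry":0.089,"rz":0,"claw":0},
    {"dx":0,"dy":0,"dz":0,"rx":0,"ry":0.089,"rz":0,"claw":0},
    {"dx":0,"dy":0,"dz":0,"rx":0,"ry":0.089,"rz":0,"claw":0},
    {"dx":0,"dy":0,"dz":0,"rx":0,"ry":0,"rz":0,"claw":0}
  ]
}}

```text
time_s: 3.55
ee_pos: [0.526, 0.2243, 0.2211]
eef_rot: [-3.14, -0.701, 1.311]
force: [-0.6, -0.2, -0.2]
grip_width: 0.0935
grip_force: 0.0
```

```bash
python3 - <<'E'
from h import *
o=obs();print(o['ee_pos'],o['qpos'].round(2))
m=np.array([np.cos(np.radians(75.5)),np.sin(np.radians(75.5)),0]);y=np.array([m[1],-m[0],0])
z=np.sin(np.radians(40))*m-np.cos(np.radians(40))*np.array([0,0,1.]);R=np.stack([np.cross(y,z),y,z],1)
go([.5276,.2184,.0535],R,o)
go(np.array([.5276,.2184,.0535])-.07*z,R,o)
E
```

```text
[0.52596273 0.22434961 0.22113549] [ 0.06  0.23  1.76  0.78  1.05 -0.05]
turn [ 0.002 -0.002 -0.003] shift in new axes [-1.119  0.031  1.25 ] in old [-1.122  0.033  1.247]
turn [ 0.002 -0.002 -0.003] shift in new axes [-1.119  0.031  0.55 ] in old [-1.12   0.035  0.547]
```

Call:
{"fn": "step_arm", "kwargs": {
  "plan": [
    {"dx":-0.28,"dy":0.008,"dz":0.137,"rx":0,"ry":0,"rz":0,"claw":0},
    {"dx":-0.28,"dy":0.008,"dz":0.137,"rx":0,"ry":0,"rz":0,"claw":0},
    {"dx":-0.28,"dy":0.008,"dz":0.137,"rx":0,"ry":0,"rz":0,"claw":0},
    {"dx":-0.28,"dy":0.008,"dz":0.137,"rx":0,"ry":0,"rz":0,"claw":0},
    {"dx":0,"dy":0,"dz":0.2,"rx":0,"ry":0,"rz":0,"claw":0},
    {"dx":0,"dy":0,"dz":0.2,"rx":0,"ry":0,"rz":0,"claw":0},
    {"dx":0,"dy":0,"dz":0.15,"rx":0,"ry":0,"rz":0,"claw":0},
    {"dx":0,"dy":0,"dz":0.15,"rx":0,"ry":0,"rz":0,"claw":0},
    {"dx":0,"dy":0,"dz":0,"rx":0,"ry":0,"rz":0,"claw":0},
    {"dx":0,"dy":0,"dz":0,"rx":0,"ry":0,"rz":0,"claw":0}
  ]
}}

```text
time_s: 4.55
ee_pos: [0.5281, 0.22, 0.055]
eef_rot: [3.141, -0.699, 1.314]
force: [-0.1, 0.2, 1.1]
grip_width: 0.0941
grip_force: 0.0
```

```bash
python3 - <<'E'
from h import *
o=obs();print(o['ee_pos'],o['force'])
go([.5276,.2184,.0535],None,o)
c=viewer.camera('wrist');save(c,'w3.png')
E
```

```text
[0.52807141 0.21999216 0.05502884] [-0.08307705  0.16714616  1.14793544]
turn [0. 0. 0.] shift in new axes [-0.023 -0.001  0.001] in old [-0.023 -0.001  0.001]
```

View pics/w3.png

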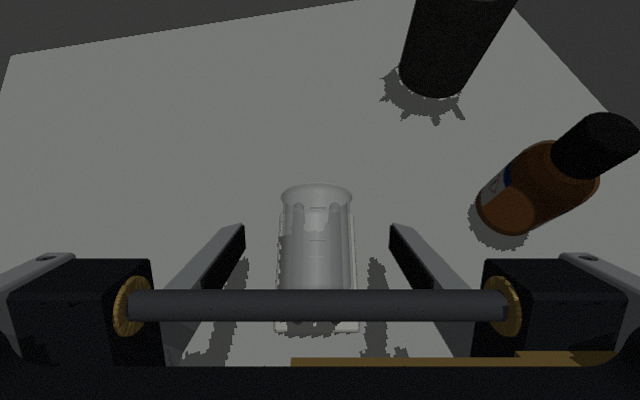

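The beaker rim (x ≈ 282–352) is centred between the fingers (245–390). I'll close gently.

Call:
{"fn": "step_arm", "kwargs": {
  "grip_force": 12,
  "plan": [
    {"dx":0,"dy":0,"dz":0,"rx":0,"ry":0,"rz":0,"claw":1},
    {"dx":0,"dy":0,"dz":0,"rx":0,"ry":0,"rz":0,"claw":1},
    {"dx":0,"dy":0,"dz":0,"rx":0,"ry":0,"rz":0,"claw":1},
    {"dx":0,"dy":0,"dz":0,"rx":0,"ry":0,"rz":0,"claw":1},
    {"dx":0,"dy":0,"dz":0,"rx":0,"ry":0,"rz":0,"claw":1},
    {"dx":0,"dy":0,"dz":0,"rx":0,"ry":0,"rz":0,"claw":1},
    {"dx":0,"dy":0,"dz":0,"rx":0,"ry":0,"rz":0,"claw":1},
    {"dx":0,"dy":0,"dz":0,"rx":0,"ry":0,"rz":0,"claw":1}
  ]
}}

```text
time_s: 5.4
ee_pos: [0.5279, 0.2199, 0.0549]
eef_rot: [-3.141, -0.699, 1.313]
force: [-1.8, -1.1, 2.9]
grip_width: 0.0432
grip_force: 12.0
```

Call:
{"fn": "step_arm", "kwargs": {
  "plan": [
    {"dx":0.08,"dy":0,"dz":-0.095,"rx":0,"ry":0,"rz":0,"claw":1},
    {"dx":0.16,"dy":0,"dz":-0.19,"rx":0,"ry":0,"rz":0,"claw":1},
    {"dx":0.16,"dy":0,"dz":-0.19,"rx":0,"ry":0,"rz":0,"claw":1},
    {"dx":0.16,"dy":0,"dz":-0.19,"rx":0,"ry":0,"rz":0,"claw":1},
    {"dx":0.16,"dy":0,"dz":-0.19,"rx":0,"ry":0,"rz":0,"claw":1},
    {"dx":0.16,"dy":0,"dz":-0.19,"rx":0,"ry":0,"rz":0,"claw":1},
    {"dx":0.16,"dy":0,"dz":-0.19,"rx":0,"ry":0,"rz":0,"claw":1},
    {"dx":0,"dy":0,"dz":0,"rx":0,"ry":-0.06,"rz":0,"claw":1},
    {"dx":0,"dy":0,"dz":0,"rx":0,"ry":-0.06,"rz":0,"claw":1},
    {"dx":0,"dy":0,"dz":0,"rx":0,"ry":-0.06,"rz":0,"claw":1}
  ]
}}

```text
time_s: 6.4
ee_pos: [0.5284, 0.2194, 0.2178]
eef_rot: [3.139, -0.412, 1.312]
force: [-0.1, -0.1, -1.3]
grip_width: 0.0429
grip_force: 12.0
```

Call:
{"fn": "step_arm", "kwargs": {
  "plan": [
    {"dx":0,"dy":0,"dz":0,"rx":0,"ry":-0.08,"rz":0,"claw":1},
    {"dx":0,"dy":0,"dz":0,"rx":0,"ry":-0.08,"rz":0,"claw":1},
    {"dx":0,"dy":0,"dz":0,"rx":0,"ry":-0.08,"rz":0,"claw":1},
    {"dx":0,"dy":0,"dz":0,"rx":0,"ry":-0.08,"rz":0,"claw":1},
    {"dx":0,"dy":0,"dz":0,"rx":0,"ry":-0.08,"rz":0,"claw":1},
    {"dx":0,"dy":0,"dz":0,"rx":0,"ry":-0.08,"rz":0,"claw":1},
    {"dx":0,"dy":0,"dz":0,"rx":0,"ry":-0.08,"rz":0,"claw":1},
    {"dx":0,"dy":0,"dz":0,"rx":0,"ry":-0.08,"rz":0,"claw":1},
    {"dx":0,"dy":0,"dz":0,"rx":0,"ry":-0.08,"rz":0,"claw":1},
    {"dx":0,"dy":0,"dz":0,"rx":0,"ry":-0.08,"rz":0,"claw":1}
  ]
}}

```text
time_s: 7.4
ee_pos: [0.5283, 0.2202, 0.2177]
eef_rot: [3.136, 0.845, 1.308]
force: [-0.8, -1.1, -0.0]
grip_width: 0.0432
grip_force: 12.0
```

```bash
python3 - <<'E'
from h import *
o=obs();print(o['ee_pos'],o['qpos'].round(2),o['force'],o['grip_width']);print(Rt(o).round(3))
E
```

```text
[0.52831727 0.22020958 0.21767313] [ 0.56  0.72  1.11 -0.58  1.94  0.79] [-0.83240056 -1.09389526 -0.04812524] 0.043188870946751716
[[ 0.173  0.967 -0.189]
 [ 0.641 -0.256 -0.723]
 [-0.748  0.004 -0.664]]
```

Call:
{"fn": "step_arm", "kwargs": {
  "plan": [
    {"dx":0,"dy":0,"dz":0,"rx":0,"ry":-0.037,"rz":0,"claw":1},
    {"dx":0,"dy":0,"dz":0,"rx":0,"ry":0,"rz":0,"claw":1}
  ]
}}

```text
time_s: 7.6
ee_pos: [0.5279, 0.2204, 0.2154]
eef_rot: [-3.142, 0.901, 1.313]
force: [0.1, 0.3, -0.8]
grip_width: 0.0425
grip_force: 12.0
```

```bash
python3 - <<'E'
from h import *
o=obs();print(o['ee_pos'],o['eef_rot']);go([.544,-.005,.17],None,o)
E
```

```text
[0.52794614 0.22039533 0.21540749] [-3.1415904   0.90111953  1.31330508]
turn [0. 0. 0.] shift in new axes [-0.972  0.729  1.959] in old [-0.972  0.729  1.959]
```

Call:
{"fn": "step_arm", "kwargs": {
  "plan": [
    {"dx":-0.12,"dy":0.09,"dz":0.245,"rx":0,"ry":0,"rz":0,"claw":1},
    {"dx":-0.12,"dy":0.09,"dz":0.245,"rx":0,"ry":0,"rz":0,"claw":1},
    {"dx":-0.12,"dy":0.09,"dz":0.245,"rx":0,"ry":0,"rz":0,"claw":1},
    {"dx":-0.12,"dy":0.09,"dz":0.245,"rx":0,"ry":0,"rz":0,"claw":1},
    {"dx":-0.12,"dy":0.09,"dz":0.245,"rx":0,"ry":0,"rz":0,"claw":1},
    {"dx":-0.12,"dy":0.09,"dz":0.245,"rx":0,"ry":0,"rz":0,"claw":1},
    {"dx":-0.12,"dy":0.09,"dz":0.245,"rx":0,"ry":0,"rz":0,"claw":1},
    {"dx":-0.12,"dy":0.09,"dz":0.245,"rx":0,"ry":0,"rz":0,"claw":1},
    {"dx":0,"dy":0,"dz":0,"rx":0,"ry":0,"rz":0,"claw":1},
    {"dx":0,"dy":0,"dz":0,"rx":0,"ry":0,"rz":0,"claw":1}
  ]
}}

```text
time_s: 8.6
ee_pos: [0.5435, -0.0049, 0.1704]
eef_rot: [3.138, 0.896, 1.308]
force: [1.1, 0.8, 0.2]
grip_width: 0.0433
grip_force: 12.0
```

```bash
python3 - <<'E'
from h import *
o=obs();print(o['ee_pos'],o['qpos'].round(2),o['force'])
ims=[]
for n in ['scene','wrist']:
    c=viewer.camera(n);W=cloud(c,o if n=='wrist' else None)
    ims.append(c['img'][...,::-1])
    if n=='scene':
        p=W[(abs(W[...,0]-.544)<.05)&(abs(W[...,1]+.005)<.045)];
        for a in np.arange(.03,.24,.01):
            k=p[(p[:,2]>=a)&(p[:,2]<a+.01)]
            if len(k)>2: print(round(a,3),len(k),k.mean(0).round(4),np.ptp(k,axis=0).round(3))
        u=lambda X:(lambda q:(q[0]/q[2]*c['fx']+c['cx'],q[1]/q[2]*c['fy']+c['cy']))(np.array(c['R'])@X+np.array(c['t']))
        x,y=map(int,u(np.array(o['ee_pos'])));print(x,y)
        a=cv2.resize(c['img'][y-60:y+75,x-80:x+80,::-1],(474,400),interpolation=cv2.INTER_CUBIC)
cv2.imwrite('pics/v4.png',np.hstack([a,ims[1][:,160:480]]))
E
```

```text
[ 0.54351503 -0.00487013  0.17041012] [ 0.25  0.61  1.44 -0.75  1.62  0.68] [1.06859521 0.81910257 0.19476566]
0.03 350 [ 0.5403 -0.0084  0.0313] [0.065 0.065 0.01 ]
0.04 22 [ 0.5406 -0.0097  0.045 ] [0.011 0.009 0.01 ]
0.05 22 [ 0.5414 -0.0097  0.0548] [0.011 0.009 0.009]
0.06 27 [ 0.5418 -0.0078  0.0651] [0.01 0.01 0.01]
0.13 47 [ 0.5286 -0.0138  0.1381] [0.032 0.038 0.004]
0.14 84 [ 0.5298 -0.0144  0.1445] [0.033 0.038 0.01 ]
0.15 78 [ 0.5295 -0.0167  0.1552] [0.052 0.03  0.01 ]
0.16 132 [ 0.5287 -0.0139  0.1654] [0.059 0.046 0.01 ]
0.17 194 [ 0.5286 -0.0091  0.175 ] [0.067 0.053 0.01 ]
0.18 194 [ 0.5283 -0.0007  0.1852] [0.066 0.065 0.01 ]
0.19 381 [0.5417 0.0023 0.1948] [0.068 0.067 0.01 ]
0.2 119 [0.5538 0.0263 0.2048] [0.067 0.03  0.01 ]
0.21 58 [0.5713 0.0319 0.214 ] [0.066 0.018 0.009]
0.22 28 [0.5852 0.0376 0.2246] [0.015 0.006 0.009]
0.23 8 [0.5895 0.0383 0.2353] [0.012 0.005 0.009]
324 171
```

View pics/v4.png

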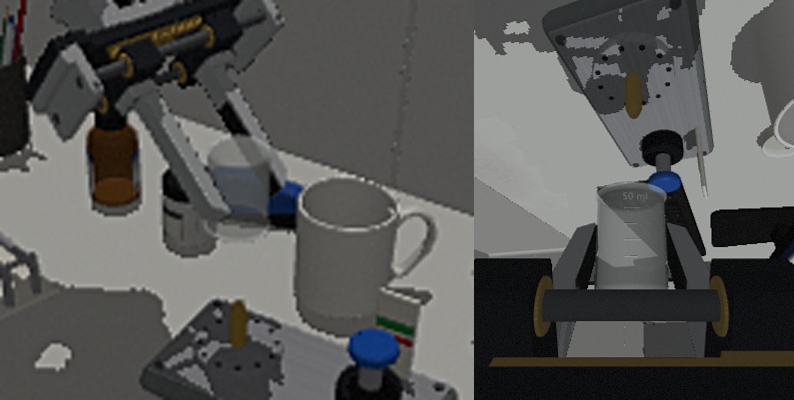

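The scene crop shows the beaker upright, mouth down, above the post. The wrist crop shows the gold post beyond it at (633, 95). I'll lower it, slowly at the end.

Call:
{"fn": "step_arm", "kwargs": {
  "plan": [
    {"dx":0.117,"dy":0,"dz":0.094,"rx":0,"ry":0,"rz":0,"claw":1},
    {"dx":0.117,"dy":0,"dz":0.094,"rx":0,"ry":0,"rz":0,"claw":1},
    {"dx":0.117,"dy":0,"dz":0.094,"rx":0,"ry":0,"rz":0,"claw":1},
    {"dx":0.117,"dy":0,"dz":0.094,"rx":0,"ry":0,"rz":0,"claw":1},
    {"dx":0.117,"dy":0,"dz":0.094,"rx":0,"ry":0,"rz":0,"claw":1},
    {"dx":0.117,"dy":0,"dz":0.094,"rx":0,"ry":0,"rz":0,"claw":1},
    {"dx":0,"dy":0,"dz":0,"rx":0,"ry":0,"rz":0,"claw":1},
    {"dx":0,"dy":0,"dz":0,"rx":0,"ry":0,"rz":0,"claw":1}
  ]
}}

```text
time_s: 9.5
ee_pos: [0.5434, -0.005, 0.0792]
eef_rot: [-3.141, 0.899, 1.313]
force: [0.7, 0.0, -0.2]
grip_width: 0.0434
grip_force: 12.0
```

```bash
python3 - <<'E'
from h import *
o=obs();print(o['ee_pos'],o['eef_rot'],o['force'])
c=viewer.camera('scene')
print(-np.array(c['R']).T@np.array(c['t']))
q=np.array(c['R'])@np.array([.544,-.005,.06])+np.array(c['t']);x,y=int(q[0]/q[2]*c['fx']+c['cx']),int(q[1]/q[2]*c['fy']+c['cy'])
cv2.imwrite('pics/v5.png',cv2.resize(c['img'][y-50:y+50,x-60:x+60,::-1],(720,600),interpolation=cv2.INTER_CUBIC))
E
```

```text
[ 0.54337799 -0.00497061  0.07920563] [-3.14122429  0.89880044  1.31324454] [ 0.66983632  0.01682636 -0.23584904]
[ 0.02186349 -0.34107128  0.55579879]
```

View pics/v5.png

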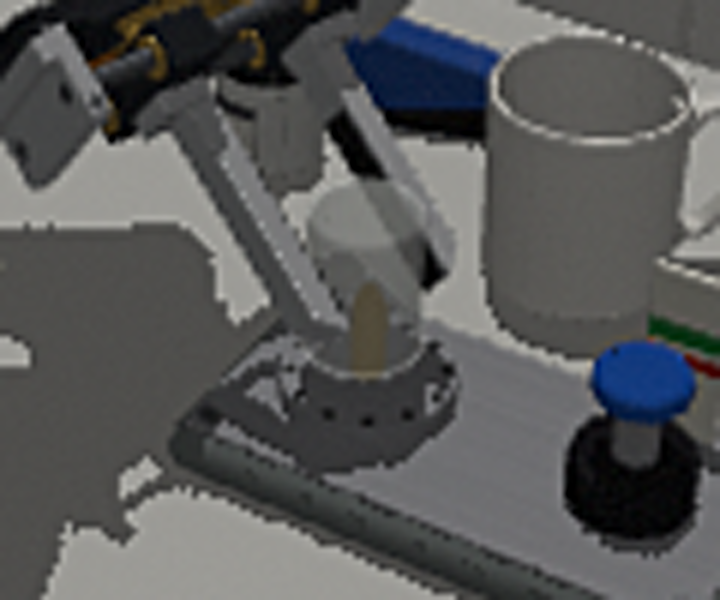

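The beaker surrounds the post (post at x ≈ 370, beaker centre ≈ 365) and is vertical, with about 14 mm left to go.

Call:
{"fn": "step_arm", "kwargs": {
  "plan": [
    {"dx":0.023,"dy":0.01,"dz":0.024,"rx":0,"ry":0,"rz":0,"claw":1},
    {"dx":0.023,"dy":0.005,"dz":0.024,"rx":0,"ry":0,"rz":0,"claw":1},
    {"dx":0.023,"dy":0,"dz":0.019,"rx":0,"ry":0,"rz":0,"claw":1},
    {"dx":0.016,"dy":0,"dz":0.012,"rx":0,"ry":0,"rz":0,"claw":1},
    {"dx":0,"dy":0,"dz":0,"rx":0,"ry":0,"rz":0,"claw":1},
    {"dx":0,"dy":0,"dz":0,"rx":0,"ry":0,"rz":0,"claw":1}
  ]
}}

```text
time_s: 10.15
ee_pos: [0.5446, -0.0062, 0.0678]
eef_rot: [3.142, 0.899, 1.313]
force: [-0.2, -0.3, -0.1]
grip_width: 0.0433
grip_force: 12.0
```

Call:
{"fn": "step_arm", "kwargs": {
  "plan": [
    {"dx":0.008,"dy":0,"dz":0.006,"rx":0,"ry":0,"rz":0,"claw":1},
    {"dx":0.008,"dy":0,"dz":0.006,"rx":0,"ry":0,"rz":0,"claw":1},
    {"dx":0,"dy":0,"dz":0,"rx":0,"ry":0,"rz":0,"claw":1}
  ]
}}

```text
time_s: 10.45
ee_pos: [0.5445, -0.0061, 0.0656]
eef_rot: [-3.141, 0.899, 1.313]
force: [0.2, -0.0, -0.3]
grip_width: 0.043
grip_force: 12.0
```

Call:
{"fn": "step_arm", "kwargs": {
  "plan": [
    {"dx":0.008,"dy":0,"dz":0.006,"rx":0,"ry":0,"rz":0,"claw":1},
    {"dx":0,"dy":0,"dz":0,"rx":0,"ry":0,"rz":0,"claw":1}
  ]
}}

```text
time_s: 10.65
ee_pos: [0.5447, -0.006, 0.0649]
eef_rot: [3.141, 0.899, 1.313]
force: [-1.0, 0.5, 0.9]
grip_width: 0.0435
grip_force: 12.0
```

Call:
{"fn": "step_arm", "kwargs": {
  "plan": [
    {"dx":0.008,"dy":0,"dz":0.006,"rx":0,"ry":0,"rz":0,"claw":1},
    {"dx":0,"dy":0,"dz":0,"rx":0,"ry":0,"rz":0,"claw":1}
  ]
}}

```text
time_s: 10.85
ee_pos: [0.5447, -0.0059, 0.0646]
eef_rot: [3.14, 0.899, 1.312]
force: [-1.7, 4.6, 9.2]
grip_width: 0.0433
grip_force: 12.1
```

Contact at z ≈ 0.0648. I'll ease off and open.

Call:
{"fn": "step_arm", "kwargs": {
  "plan": [
    {"dx":-0.004,"dy":0,"dz":-0.003,"rx":0,"ry":0,"rz":0,"claw":1},
    {"dx":0,"dy":0,"dz":0,"rx":0,"ry":0,"rz":0,"claw":0.4},
    {"dx":0,"dy":0,"dz":0,"rx":0,"ry":0,"rz":0,"claw":0.1},
    {"dx":0,"dy":0,"dz":0,"rx":0,"ry":0,"rz":0,"claw":0},
    {"dx":0,"dy":0,"dz":0,"rx":0,"ry":0,"rz":0,"claw":0},
    {"dx":0,"dy":0,"dz":0,"rx":0,"ry":0,"rz":0,"claw":0},
    {"dx":0,"dy":0,"dz":0,"rx":0,"ry":0,"rz":0,"claw":0}
  ]
}}

```text
time_s: 11.55
ee_pos: [0.5446, -0.0061, 0.0642]
eef_rot: [-3.142, 0.899, 1.313]
force: [0.1, -0.4, -0.6]
grip_width: 0.0876
grip_force: 0.0
```

```bash
python3 - <<'E'
from h import *
o=obs();print(o['ee_pos'],o['force'],o['grip_width'])
c=viewer.camera('scene')
q=np.array(c['R'])@np.array([.544,-.005,.06])+np.array(c['t']);x,y=int(q[0]/q[2]*c['fx']+c['cx']),int(q[1]/q[2]*c['fy']+c['cy'])
cv2.imwrite('pics/v6.png',cv2.resize(c['img'][y-50:y+50,x-60:x+60,::-1],(720,600),interpolation=cv2.INTER_CUBIC))
E
```

```text
[ 0.5445717  -0.0061243   0.06417546] [ 0.14287221 -0.36279091 -0.63893869] 0.08764597312816005
```

View pics/v6.png

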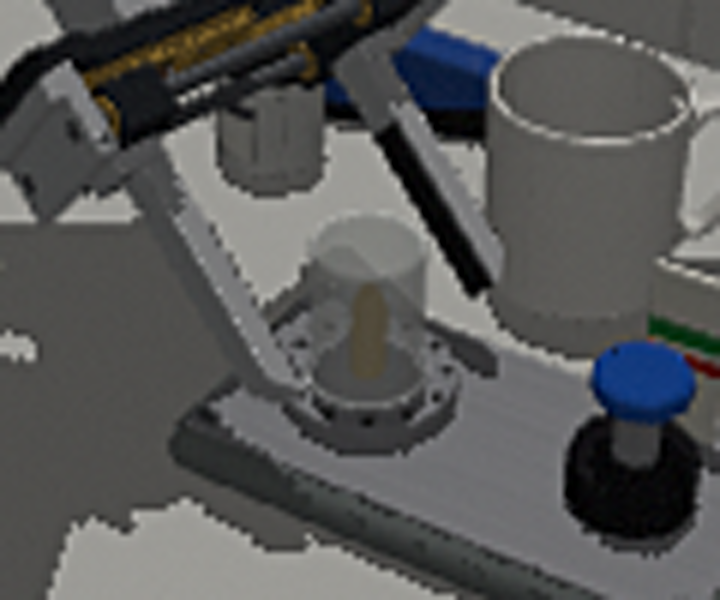

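The beaker is standing free, rim flat on the seat and around the post. I'll retreat along the tool axis, turn tool-down and close the fingers.

Call:
{"fn": "step_arm", "kwargs": {
  "plan": [
    {"dx":0,"dy":0,"dz":-0.1,"rx":0,"ry":0,"rz":0,"claw":0},
    {"dx":0,"dy":0,"dz":-0.2,"rx":0,"ry":0,"rz":0,"claw":0},
    {"dx":0,"dy":0,"dz":-0.2,"rx":0,"ry":0,"rz":0,"claw":0},
    {"dx":0,"dy":0,"dz":-0.3,"rx":0,"ry":0,"rz":0,"claw":0},
    {"dx":0,"dy":0,"dz":-0.3,"rx":0,"ry":0,"rz":0,"claw":0},
    {"dx":0,"dy":0,"dz":-0.3,"rx":0,"ry":0,"rz":0,"claw":0},
    {"dx":0,"dy":0,"dz":-0.3,"rx":0,"ry":0,"rz":0,"claw":0},
    {"dx":0,"dy":0,"dz":0,"rx":0,"ry":0,"rz":0,"claw":0}
  ]
}}

```text
time_s: 12.4
ee_pos: [0.5794, 0.1255, 0.1727]
eef_rot: [3.136, 0.895, 1.311]
force: [-0.8, -0.5, 0.7]
grip_width: 0.0941
grip_force: 0.0
```

Call:
{"fn": "step_arm", "kwargs": {
  "plan": [
    {"dx":0,"dy":0,"dz":0,"rx":0,"ry":0.0817,"rz":0,"claw":1},
    {"dx":0,"dy":0,"dz":0,"rx":0,"ry":0.0817,"rz":0,"claw":1},
    {"dx":0,"dy":0,"dz":0,"rx":0,"ry":0.0817,"rz":0,"claw":1},
    {"dx":0,"dy":0,"dz":0,"rx":0,"ry":0.0817,"rz":0,"claw":1},
    {"dx":0,"dy":0,"dz":0,"rx":0,"ry":0.0817,"rz":0,"claw":1},
    {"dx":0,"dy":0,"dz":0,"rx":0,"ry":0.0817,"rz":0,"claw":1},
    {"dx":0,"dy":0,"dz":0,"rx":0,"ry":0.0817,"rz":0,"claw":1},
    {"dx":0,"dy":0,"dz":0,"rx":0,"ry":0,"rz":0,"claw":1}
  ]
}}

```text
time_s: 13.2
ee_pos: [0.5781, 0.1204, 0.1703]
eef_rot: [3.141, -0.003, 1.309]
force: [-1.4, 0.3, -0.0]
grip_width: 0.0337
grip_force: 0.0
```

```bash
python3 - <<'E'
from h import *
o=obs();print(o['ee_pos'],o['eef_rot'],o['qpos'].round(2),o['grip_width'])
c=viewer.camera('wrist');W=cloud(c,o);k=W[(W[...,2]>.073)&(W[...,2]<.086)&(W[...,0]>.52)&(W[...,0]<.58)&(W[...,1]<-.08)&(W[...,1]>-.15)]
print(len(k),k.mean(0) if len(k) else 0)
c=viewer.camera('top');W=cloud(c)
for nm,(x,y,r,z0,z1) in dict(beakertop=(.545,-.005,.04,.08,.1),button=(.551,-.109,.03,.07,.09),gauge=(.592,-.112,.025,.085,.1)).items():
    k=W[(abs(W[...,0]-x)<r)&(abs(W[...,1]-y)<r)&(W[...,2]>z0)&(W[...,2]<z1)]
    print(nm,len(k),k.mean(0).round(4) if len(k) else 0, k[:,2].std().round(4) if len(k) else 0)
    if len(k)>5: print(cv2.minEnclosingCircle((k[:,:2]*1000).astype(np.float32)))
go([.551,-.109,.18],None,o)
E
```

```text
[0.57807437 0.12039992 0.1703176 ] [ 3.14133379e+00 -2.60398465e-03  1.30934199e+00] [0.14 0.43 1.46 0.   1.24 0.4 ] 0.03368913965229653
0 0
beakertop 263 [ 0.5441 -0.003   0.0911] 0.0021
((544.616943359375, -3.1044199466705322), 20.94730567932129)
button 177 [ 0.5514 -0.1079  0.078 ] 0.0019
((551.9483642578125, -108.19225311279297), 17.516569137573242)
gauge 29 [ 0.5911 -0.1069  0.0916] 0.0026
((591.6982421875, -105.9712142944336), 14.097220420837402)
turn [0. 0. 0.] shift in new axes [-2.286  0.331 -0.103] in old [-2.286  0.331 -0.103]
```

Call:
{"fn": "step_arm", "kwargs": {
  "plan": [
    {"dx":-0.383,"dy":0.056,"dz":0,"rx":0,"ry":0,"rz":0,"claw":1},
    {"dx":-0.383,"dy":0.056,"dz":0,"rx":0,"ry":0,"rz":0,"claw":1},
    {"dx":-0.383,"dy":0.056,"dz":0,"rx":0,"ry":0,"rz":0,"claw":1},
    {"dx":-0.383,"dy":0.056,"dz":0,"rx":0,"ry":0,"rz":0,"claw":1},
    {"dx":-0.383,"dy":0.056,"dz":0,"rx":0,"ry":0,"rz":0,"claw":1},
    {"dx":-0.383,"dy":0.056,"dz":0,"rx":0,"ry":0,"rz":0,"claw":1},
    {"dx":0,"dy":0,"dz":0.2,"rx":0,"ry":0,"rz":0,"claw":1},
    {"dx":0,"dy":0,"dz":0.2,"rx":0,"ry":0,"rz":0,"claw":1},
    {"dx":0,"dy":0,"dz":0.2,"rx":0,"ry":0,"rz":0,"claw":1},
    {"dx":0,"dy":0,"dz":0,"rx":0,"ry":0,"rz":0,"claw":1}
  ]
}}

```text
time_s: 14.3
ee_pos: [0.5512, -0.1073, 0.1073]
eef_rot: [-3.136, 0.002, 1.314]
force: [-0.0, 0.9, 1.1]
grip_width: 0.0007
grip_force: 0.0
```

```bash
cat > s.py <<'E'
from h import *
import sys
o=obs();print(o['time_s'],o['ee_pos'],o['eef_rot'],o['force'],o['grip_width'])
c=viewer.camera('scene')
q=np.array(c['R'])@np.array([.56,-.06,.08])+np.array(c['t']);x,y=int(q[0]/q[2]*c['fx']+c['cx']),int(q[1]/q[2]*c['fy']+c['cy'])
cv2.imwrite('pics/'+sys.argv[1],cv2.resize(c['img'][y-50:y+50,x-65:x+65,::-1],(780,600),interpolation=cv2.INTER_CUBIC))
E
python3 s.py v7.png
```

```text
14.3 [ 0.55120385 -0.10734815  0.10725387] [-3.13550605e+00  2.05986354e-03  1.31426657e+00] [-0.04399576  0.90795133  1.0645478 ] 0.0007469136070487482
```

View pics/v7.png

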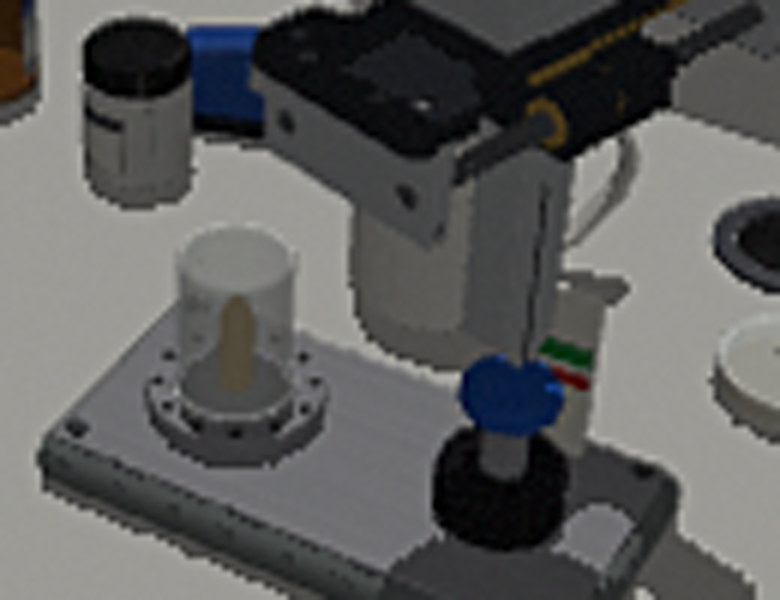

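The closed fingertips sit over the button cap at (512, 385), and the beaker is upright on the seat. I'll lower to find contact.

Call:
{"fn": "step_arm", "kwargs": {
  "plan": [
    {"dx":-0.025,"dy":0,"dz":0.05,"rx":0,"ry":0,"rz":0,"claw":1},
    {"dx":0,"dy":0,"dz":0.04,"rx":0,"ry":0,"rz":0,"claw":1},
    {"dx":0,"dy":0,"dz":0.02,"rx":0,"ry":0,"rz":0,"claw":1},
    {"dx":0,"dy":0,"dz":0,"rx":0,"ry":0,"rz":0,"claw":1},
    {"dx":0,"dy":0,"dz":0,"rx":0,"ry":0,"rz":0,"claw":1}
  ]
}}

```text
time_s: 14.85
ee_pos: [0.5518, -0.1107, 0.0994]
eef_rot: [3.141, 0.0, 1.313]
force: [0.1, -0.4, -0.5]
grip_width: 0.0005
grip_force: 0.0
```

Call:
{"fn": "step_arm", "kwargs": {
  "plan": [
    {"dx":0,"dy":0,"dz":0.02,"rx":0,"ry":0,"rz":0,"claw":1},
    {"dx":0,"dy":0,"dz":0.02,"rx":0,"ry":0,"rz":0,"claw":1},
    {"dx":0,"dy":0,"dz":0,"rx":0,"ry":0,"rz":0,"claw":1},
    {"dx":0,"dy":0,"dz":0,"rx":0,"ry":0,"rz":0,"claw":1}
  ]
}}

```text
time_s: 15.25
ee_pos: [0.5518, -0.1107, 0.0953]
eef_rot: [3.141, 0.0, 1.313]
force: [0.0, -0.1, 2.1]
grip_width: 0.0005
grip_force: 1.1
```

Call:
{"fn": "step_arm", "kwargs": {
  "plan": [
    {"dx":0,"dy":0,"dz":0.02,"rx":0,"ry":0,"rz":0,"claw":1},
    {"dx":0,"dy":0,"dz":0.02,"rx":0,"ry":0,"rz":0,"claw":1},
    {"dx":0,"dy":0,"dz":0,"rx":0,"ry":0,"rz":0,"claw":1},
    {"dx":0,"dy":0,"dz":0,"rx":0,"ry":0,"rz":0,"claw":1}
  ]
}}

```text
time_s: 15.65
ee_pos: [0.5518, -0.1107, 0.0912]
eef_rot: [3.141, 0.0, 1.313]
force: [0.3, -0.4, 3.5]
grip_width: 0.0007
grip_force: 1.7
```

Contact came at z ≈ 0.095, as expected. I'll press on to z = 0.083, which is 12 mm of travel.

Call:
{"fn": "step_arm", "kwargs": {
  "plan": [
    {"dx":0,"dy":0,"dz":0.02,"rx":0,"ry":0,"rz":0,"claw":1},
    {"dx":0,"dy":0,"dz":0.02,"rx":0,"ry":0,"rz":0,"claw":1},
    {"dx":0,"dy":0,"dz":0.02,"rx":0,"ry":0,"rz":0,"claw":1},
    {"dx":0,"dy":0,"dz":0.02,"rx":0,"ry":0,"rz":0,"claw":1},
    {"dx":0,"dy":0,"dz":0,"rx":0,"ry":0,"rz":0,"claw":1},
    {"dx":0,"dy":0,"dz":0,"rx":0,"ry":0,"rz":0,"claw":1},
    {"dx":0,"dy":0,"dz":0,"rx":0,"ry":0,"rz":0,"claw":1}
  ]
}}

```text
time_s: 16.35
ee_pos: [0.5518, -0.1107, 0.0833]
eef_rot: [3.141, 0.0, 1.313]
force: [0.5, -0.2, 5.1]
grip_width: 0.0006
grip_force: 2.5
```

```bash
python3 s.py v8.png
```

```text
16.35 [ 0.55182591 -0.11071073  0.08326243] [3.14132265e+00 1.73255961e-04 1.31296881e+00] [ 0.51832736 -0.2384041   5.08993321] 0.0006374482228352155
```

View pics/v8.png

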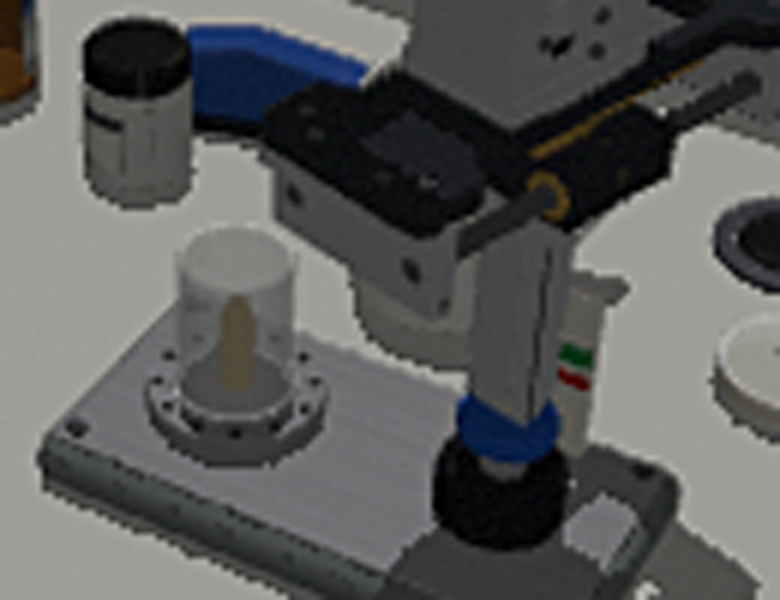

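The fingers hold the button centred (507, 420) at about 12 mm of travel and 5.1 N, which is half-way. The beaker stands on the seat.

```bash
python3 -c "from h import *;print(hand_in())"
```

```text
the job is handed in; nothing more can be done
None
```

The beaker stands upside down over the jet post with its rim on the seat, released; the blue button is held about 12 mm down (5.1 N, mid-green), the amber bottle, jar and dish weren't touched, and the job was handed in at about 16.4 s.

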